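# Swing out the folding peg and hang the thrust washer behind its catch

### The job

Swing the folding steel peg on the upright plate fully out to its stop, then take the white nylon thrust washer from its slotted block, thread it over the peg's nose and push it along past the sprung catch until it meets the forked shoulder. Hold it pressed home there for a moment with about 12 N - the nylon must never be pushed with more than 17 N, nor plate and peg with more than 25 N. Then let go so that it hangs on the peg with the catch risen behind it, and leave everything else where it is.

Things in the scene. Friction and masses are not known exactly. Their poses are not given: they have to be found in the camera images.
- stand: Dark steel upright plate fixed to the bench, carrying the folding peg. Origin on the bench below the plate's front face; x points into the plate (away from the robot), y along its face, z up. Plate: x 0 to 12, y -88 to 18, z 0 to 145 mm; foot 10 mm thick behind it to x 112. The peg's vertical hinge axis is at x -30, y -55, between lugs that reach z 136.
- hook (a joint): Folding peg's hinge angle, rad: 0 = folded along the plate's face, pointing along the stand's +y; grows as it swings out (anticlockwise from above) to the hard stop at 1.571 = straight out from the plate (stand's -x). Starts at 0.02 to 0.35. Stiff hinge, 0.28 N m friction: stays where left, about 3 N at the nose moves it.
- peg_root (a point): Point on the hinge axis at the height of the peg's axis (120 mm above the bench). Axes turn with the peg: y along it from hinge to nose, z up. The peg is a level round bar, 14 mm diameter to 110 mm from the hinge, then a cone. Folded, it is 23 mm clear of the plate and what lies beyond 73 mm sticks out past the plate's edge: fingers from above can push it from behind there.
- peg_nose (a point): Tip of the nose, 125 mm from the hinge on the peg's axis; last 15 mm a cone to 7 mm diameter. The washer's stop is a rigid forked shoulder: 8 mm thick along the peg, 52 wide, 14 high, two ears to 20 mm above the peg's axis, 36 mm free between for a finger. Its stop face is 47.5 to 62.5 mm from the hinge: shoulder and catch were clamped on together anywhere in that range, not measured.
- catch (a joint): Sprung catch in the peg's top, rad: 0 = up, 0.41 = flush. A ramp 5 mm wide rising towards the hinge, pivoted 30 mm noseward of the stop face; up, its end is 12 mm from the stop face and 8 mm above the peg's top; flush, 10 mm. A washer pushed hingewards rides it down (2 to 8 N) and it springs up behind the washer 2 mm before the stop face, which is rigid. It moves with the shoulder.
- washer: White nylon thrust washer, 80 mm outside, 20 mm hole, 8 mm thick, 45 g. Origin at its centre, x its axis. Stands on edge in a slotted block, centre 50 and top 90 mm above the bench. Pinch it across its faces at the top, tips at most 20 mm below its top edge, to stay clear of peg and catch. Home, its centre is 51.5 to 66.5 mm from the hinge axis.
- block_a: Wooden slotted block holding the washer, fixed: 40 x 90 x 32 mm, origin under its centre; slot along y, 10 mm wide, its floor at 10 mm.
- block_b: Same block, holding the clutch plate; the two blocks stand left and right of the robot, either way round.
- clutch_plate: Bystander: steel clutch ring standing on edge in the other block, 80 mm outside, 48 mm hole, 8 mm thick; origin at its centre, x its axis.
- cover: Bystander: silver transmission cover, round, 120 mm wide with a 105 mm reach to its +x, 44 mm high; origin under the round part.
- tin_a: Bystander: flat round copper washer tin, 65 mm diameter, 26 mm high; origin under its centre.
- tin_b: Bystander: the second copper tin, same size.
- spanner: Bystander: open-ended spanner, 180 mm, lying flat.
- oiler: Bystander: grey bottle, 56 mm diameter, 120 mm high; origin under its centre.
There are look-alikes about, which are no part of the job. Of the things shaped like the stand, the steel one is meant. What is shaped like the washer but pink is not meant.

How it is judged:
On the way, in this order (a step that is already met when the one before it is completed fails the run):
1. the peg is swung fully out to its stop (value of joint hook above 1.53 rad), for 0.2 s.
2. the washer, behind the risen catch, is held pressed home with more than 7 N (contact force between washer and stand above 7 N and y of washer in the frame of peg_root below 0.0712 m and distance between washer and peg_root below 0.073 m and value of joint catch below 0.12 rad), for 0.15 s.
At the end, for the whole second after the job is handed in: The peg is out at its stop (hinge above 1.52 rad), the washer hangs at rest on it between shoulder and catch (centre 50 to 71 mm from the hinge axis, within 6 mm sideways, 0 to 8 mm below the peg's axis; nominally 3 below) and the catch is up (below 0.12 rad) (value of joint hook above 1.52 rad and value of joint catch below 0.12 rad and y of washer in the frame of peg_root between 0.05 and 0.0712 m and x of washer in the frame of peg_root between -0.006 and 0.006 m and z of washer in the frame of peg_root between -0.008 and 0 m and linear speed of washer below 0.02 m/s); the robot touches nothing.
It fails at once if the fingers load the plate, peg or catch with more than 25 N (contact force between the fingers and stand above 25 N).
It fails at once if the washer is forced against the peg or shoulder with more than 17 N (contact force between washer and stand above 17 N).
It fails at once if a bystander is moved more than 20 mm (distance of any of clutch_plate, cover, tin_a, tin_b, spanner, oiler from where it was at the start of the episode above 0.02 m).
It also fails if it takes over 72 s, if anything falls off the work surface, if the arm or the gripper's body presses on something with over 40 N, if the wrist force passes 120 N, or if a joint passes its speed limit or range.

### The arm

A 6-joint arm with a two-finger parallel gripper is mounted at the origin on the work surface. World frame = base frame: x ahead of the robot, y to its left, z up, the work surface at z = 0. Lengths are in m, angles in rad, forces in N, time in s.
With the tool pointing down it reaches from about 0.35 to 0.875 m from the base axis. Payload 4.2 kg.
Tool frame: the origin (TCP) lies between the finger pads; the fingertips stand 19 mm ahead of it and the grasp point (between the pads) is the TCP; x points along the fingers, y is the direction in which the jaws open and shut, and the axes are right-handed (so a half turn about x gives the same grasp; the last joint's range is limited). The gripper opens to 87 mm and grips with 3 to 60 N. Pads are 19 mm wide; open, the fingers measure 117 mm over their backs; the gripper's body (75 mm by 190 mm) begins 51 mm behind the grasp point.
Start: joints at [-1.016, 0.385, 0.008, 0, -1.194, -0.259], TCP at [0.182, -0.598, 0.208] pointing down, gripper open.
Joint ranges: [-3.14, 3.14], [-1.21, 2.06], [-1.07, 1.41], [-3.16, 2.05], [-2.99, -0.16], [-3.1, 3.1]. Speed limits (rad/s): [2.79, 2.79, 3.14, 3.14, 3.14, 3.14].

### API

Orientations are given as a unit quaternion [x, y, z, w].
In Python, from cell import manip, camera, job gives the robot as it stands.
- The arm moves only by the shell command python3 -m handwheel 'ROWS' [FORCE]. ROWS is JSON, a list of rows, each a list of 3 entries, a list of its own where there are three numbers: the closure, from 0 (fully open) to 1 (shut), then the shift along the tool's x, y, z in cm, then the turn about the tool's x in degrees. In form: [[hand, [x, y, z], turn], ...]. A call has 1 to 20 rows; each row is the pose to reach, as a shift and turn from the pose commanded when the call began, along the tool's axes at that moment; what a row does not reach only later rows make up. A row lasts 1/12 s, in which the tool goes at most 41.7 mm and 7.16 degrees, less where a joint would pass 70% of its speed; a pose out of reach is approached as far as the arm can. A call with a gripper value outside its range is refused whole. The fingers move at their own pace and stop on an object; FORCE is the grip in N (left out, the last holds). Time passes only in rows, so rows that repeat a pose let the fingers close. It gives the time, the measured TCP pose, the force and the opening at its end, in the units of the state.
- manip.get_state(): the state, without advancing time (a new reading comes with each control period).
- camera(name): name is "side" or "top"; returns a dict with "frame" (480x640x3 uint8, red, green, blue), "range_z" (480x640 float32, m along the optical axis (not along the pixel's ray), 0 where there is no reading), "intrinsics" (3x3 intrinsics, pixels), "R" (3x3) and "t" (3): a world point X has camera coordinates R X + t. Camera axes: x right, y down, z forward; pixel columns grow to the right and rows downward; lengths in m; the calibration is good to about 2 mm. A picture is of the moment at which its call begins.
- job.finish_job(): hands the job in, once; it reports no verdict.
The state is a dict: "clock": time; "joints": joint angles; "qd": joint speeds; "joint_torque": joint torques, N m; "tool_pos": TCP position; "tcp_rot": TCP orientation; "wrist_force": force on the tool from outside, world axes, zero at the start; "wrist_torque": the same for the moment, N m; "opening": finger opening in m.
Only numpy, scipy, OpenCV 4.12 (cv2) and the standard library are available. Lean on these libraries where they do the work, as an engineer would, in place of code of your own. Each camera call takes 0.05 s, during which the arm holds its last target. There are 200 camera calls.

## Working session

There is one attempt and no reset: what is moved stays moved. The work goes in short steps, Python scripts to look and compute and a shell command to move; the robot and the scene stay as the last step left them, time stands still between calls to the robot, and variables do not carry over. Pictures are saved under pics/ and viewed, about 8 in all and at most 12, crops included, and the job is handed in when it is done.

```bash
ls; mkdir -p pics; python3 - <<'E'
from cell import manip,camera
import cv2,numpy as np
s=manip.get_state(); print(s)
for n in("top","side"):
    c=camera(n); np.savez(f"pics/{n}0.npz",**c); cv2.imwrite(f"pics/{n}0.png",c["frame"][:,:,::-1]); print(n,c["intrinsics"],c["R"],c["t"])
E
```

```text
pics
{'clock': 0.0, 'joints': array([-1.01640003e+00,  3.85586853e-01,  6.59264094e-03, -5.06579449e-04,
       -1.19402337e+00, -2.58570878e-01]), 'qd': array([-3.26032954e-04,  5.77216881e-04, -1.37074947e-03, -6.67469428e-05,
        7.46239849e-05,  1.07305527e-03]), 'joint_torque': array([-1.79922899e-04, -3.90667391e+01,  1.87409002e+01,  4.22004461e+00,
        1.09699965e-02, -1.95540169e-04]), 'tool_pos': array([ 0.18200899, -0.59722266,  0.20652727]), 'tcp_rot': array([-0.10335654,  0.69955266,  0.10493086,  0.69923745]), 'wrist_force': array([0.0269254 , 0.26056447, 0.33841815]), 'wrist_torque': array([-0.04177909, -0.04763529, -0.0148582 ]), 'opening': 0.0869241237846973}
top [[462.44676839   0.         317.94591054]
 [  0.         462.44676839 240.89602953]
 [  0.           0.           1.        ]] [[ 0.00247884 -0.99999402 -0.00241286]
 [-0.99135641 -0.00214091 -0.13117885]
 [ 0.1311729   0.00271717 -0.99135578]] [-1.00364593e-03  5.70425542e-01  1.09431723e+00]
side [[525.02593814   0.         314.10241557]
 [  0.         525.02593814 240.00421045]
 [  0.           0.           1.        ]] [[-0.75972036 -0.64989114  0.02159823]
 [-0.36986488  0.40457502 -0.83637254]
 [ 0.534813   -0.64339767 -0.54773578]] [0.41496866 0.30971064 0.89542296]
```

View pics/top0.png

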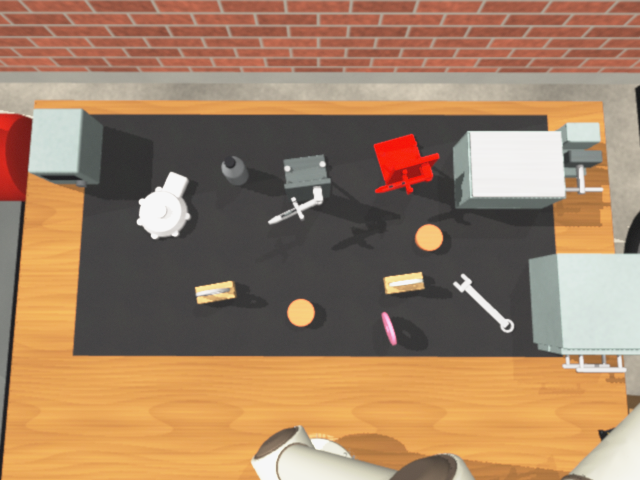

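View pics/side0.png

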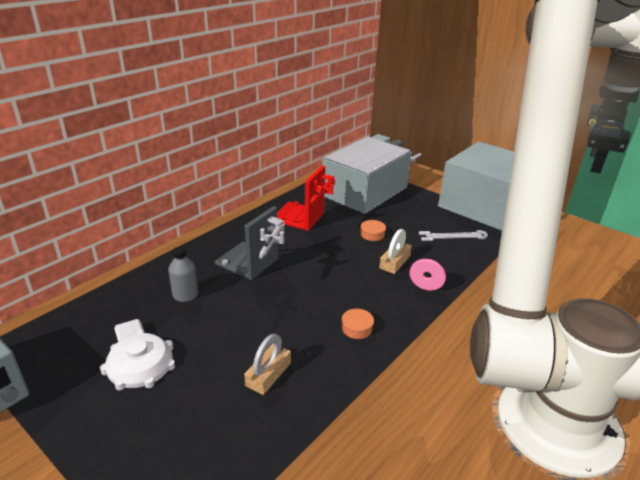

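Washer candidates are the right block's ring (top 404,283, side 397,243: white, small hole), the left block's ring (215,292: grey, big hole, so the clutch plate) and the pink ring (389,328). I choose the right one. Of the stands, I choose the dark steel one (305,175) over the red one (405,165). Next I check both in one crop and measure.

```bash
cat > h.py <<'E'
import numpy as np,cv2
def cloud(c):
    K=c["intrinsics"];z=c["range_z"];v,u=np.mgrid[:480,:640]
    P=np.stack([(u-K[0,2])*z/K[0,0],(v-K[1,2])*z/K[1,1],z],-1)
    W=(P-c["t"])@c["R"]; W[z==0]=np.nan; return W
def crop(c,u0,v0,u1,v1,f):
    return cv2.resize(c["frame"][v0:v1,u0:u1,::-1],None,fx=f,fy=f,interpolation=cv2.INTER_CUBIC)
def line(p):
    m=p.mean(0);w=np.linalg.svd(p-m,full_matrices=False)[2][0];return m,w
def pix(c,X):
    q=c["intrinsics"]@(c["R"]@np.array(X)+c["t"]);return q[:2]/q[2]
E
python3 - <<'E'
from h import *
t=dict(np.load("pics/top0.npz"));s=dict(np.load("pics/side0.npz"))
a=crop(t,250,140,350,240,4);b=crop(s,360,210,460,310,4)
d=crop(s,210,200,310,300,4)
cv2.imwrite("pics/crops.png",cv2.resize(np.hstack([a,b,d]),(798,266)) if 0 else np.vstack([np.hstack([a,d])])[:600,:800])
cv2.imwrite("pics/w.png",b)
np.set_printoptions(precision=4,suppress=True)
for n,c,boxes in(("top",t,dict(peg=(262,180,330,230),plate=(275,150,335,192),w=(380,268,430,298),cl=(192,278,240,306))),("side",s,dict(peg=(250,210,292,265),plate=(235,200,285,285),w=(375,222,415,275),cl=(242,330,295,392)))):
    W=cloud(c)
    for k,(u0,v0,u1,v1) in boxes.items():
        q=W[v0:v1,u0:u1].reshape(-1,3);q=q[~np.isnan(q[:,0])]
        lo,hi={"peg":(.105,.133),"plate":(.135,.150),"w":(.04,.1),"cl":(.04,.1)}[k]
        p=q[(q[:,2]>lo)&(q[:,2]<hi)]
        m,w=line(p[:,:2]);print(n,k,len(p),"mean",p.mean(0),"dir",w,np.degrees(np.arctan2(w[1],w[0])),"min",p.min(0),"max",p.max(0))
E
```

```text
top peg 522 mean [0.6443 0.0439 0.1251] dir [-0.5765  0.8171] 125.20422560457338 min [ 0.5994 -0.0252  0.1052] max [0.6902 0.1139 0.133 ]
top plate 299 mean [0.6868 0.0248 0.1442] dir [-0.1238  0.9923] 97.10935147175859 min [ 0.6717 -0.0269  0.135 ] max [0.7001 0.0768 0.1498]
top w 122 mean [ 0.4696 -0.2035  0.0796] dir [ 0.1373 -0.9905] -82.10693691090832 min [ 0.4621 -0.2464  0.0484] max [ 0.4788 -0.1691  0.095 ]
top cl 136 mean [0.4474 0.2456 0.0782] dir [ 0.1872 -0.9823] -79.21052589078353 min [0.4377 0.2124 0.0401] max [0.457  0.2865 0.0937]
side peg 744 mean [0.6465 0.039  0.1221] dir [-0.6282  0.778 ] 128.91768778263426 min [ 0.5941 -0.0273  0.1051] max [0.6859 0.1132 0.133 ]
side plate 242 mean [0.6754 0.03   0.1409] dir [-0.268   0.9634] 105.5482100029271 min [ 0.603  -0.0273  0.135 ] max [0.6943 0.0781 0.1459]
side w 270 mean [ 0.4553 -0.1969  0.0626] dir [-0.6337  0.7736] 129.32127090754855 min [ 0.3838 -0.2474  0.0401] max [ 0.4699 -0.1512  0.0893]
side cl 418 mean [0.4392 0.2569 0.0681] dir [ 0.1605 -0.987 ] -80.76145402369615 min [0.4308 0.2114 0.0406] max [0.4508 0.291  0.0893]
```

View pics/crops.png

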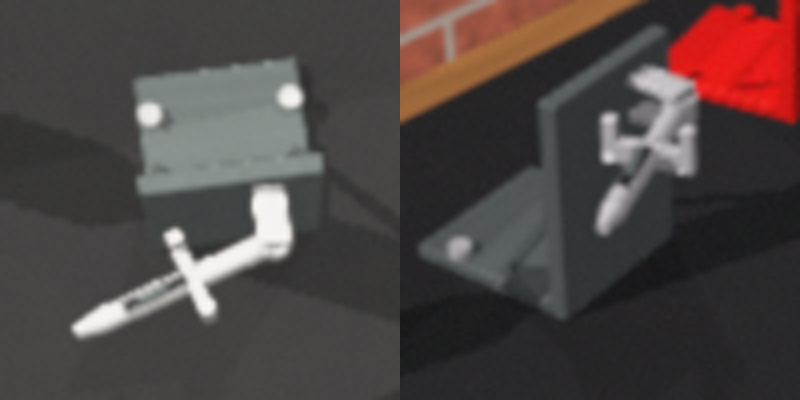

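View pics/w.png

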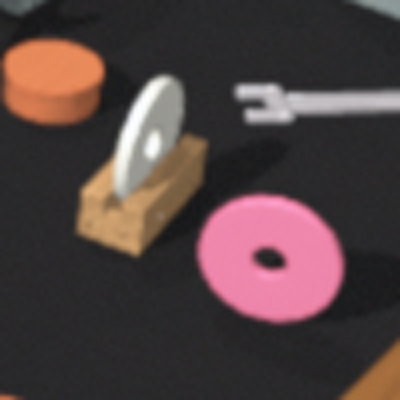

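The crops confirm it: a white ring with a small hole in the right block, and a steel stand with the peg partly swung (nose at top about 270,221). Now I get more exact poses.

```bash
cat >> h.py <<'E'
def cast(c,uv,z):
    uv=np.atleast_2d(uv).astype(float);K=c["intrinsics"]
    d=np.c_[(uv[:,0]-K[0,2])/K[0,0],(uv[:,1]-K[1,2])/K[1,1],np.ones(len(uv))]@c["R"]
    o=-c["R"].T@c["t"];return (o+d*((z-o[2])/d[:,2])[:,None])[:,:2]
def box(p):
    r=cv2.minAreaRect((p*1000).astype(np.float32));return r,cv2.boxPoints(r)/1000
E
python3 - <<'E'
from h import *
np.set_printoptions(precision=4,suppress=True)
t=dict(np.load("pics/top0.npz"));s=dict(np.load("pics/side0.npz"))
W=cloud(t);f=t["frame"].astype(int)
def sel(u0,v0,u1,v1,m):
    M=np.zeros((480,640),bool);M[v0:v1,u0:u1]=m[v0:v1,u0:u1];v,u=np.nonzero(M);return np.c_[u,v]
bright=f.min(2)>150
uv=sel(275,170,335,190,(W[:,:,2]>.138)&(W[:,:,2]<.15)&~bright)
r,b=box(cast(t,uv,.145));print("plate",r,b)
uv=sel(262,190,328,230,bright&(W[:,:,2]>.08))
p=cast(t,uv,.12)
tip=p[np.argsort(-p[:,1])[:6]];print("noseward",tip.mean(0),len(p))
# bar only: fit line on points, robustly (drop ears)
q=p
for k in range(6):
    m,w=line(q);n=np.array([-w[1],w[0]]);q=p[abs((p-m)@n)<(.02,.015,.012,.01,.009,.009)[k]]
w=w*np.sign(w[1]);print("peg line",m,w,np.degrees(np.arctan2(-w[0],w[1])))
e=p[abs((p-m)@n)>.012];print("ears",e[np.argsort((e-m)@n)][[0,-1]],"along", ((e-m)@w).min(),((e-m)@w).max(), "tip along",((p-m)@w).max(),"root",((p-m)@w).min())
fs=f
uv=sel(384,274,426,292,(f.min(2)>150)&(W[:,:,2]>.05)); r,b=box(cast(t,uv,.088));print("washer",len(uv),r,b)
uv=sel(380,270,430,298,(f[:,:,0]-f[:,:,2]>50)&(f[:,:,0]>120)); 
r,b=box(cast(t,uv,.032));print("block",len(uv),r,b)
E
```

```text
plate ((687.43359375, 25.213497161865234), (13.458438873291016, 104.37784576416016), 7.420248508453369) [[ 0.674   0.0761]
 [ 0.6875 -0.0274]
 [ 0.7008 -0.0257]
 [ 0.6874  0.0778]]
noseward [0.6039 0.1126] 416
peg line [0.6342 0.0467] [-0.4402  0.8979] 26.11645905710195
ears [[0.6611 0.0576]
 [0.6122 0.0366]] along -0.06703149311507006 0.0058126149528323805 tip along 0.07438380003621892 root -0.06703149311507006
washer 120 ((469.381103515625, -201.94970703125), (8.116413116455078, 77.30827331542969), 8.214933395385742) [[ 0.4598 -0.1643]
 [ 0.4709 -0.2408]
 [ 0.4789 -0.2396]
 [ 0.4679 -0.1631]]
block 541 ((469.47308349609375, -207.46087646484375), (42.28546905517578, 95.75629425048828), 7.926159381866455) [[ 0.4419 -0.163 ]
 [ 0.4551 -0.2578]
 [ 0.497  -0.252 ]
 [ 0.4838 -0.1571]]
```

```bash
cat >> h.py <<'E'
from scipy.spatial.transform import Rotation as Ro
def rows_to(s,P,yawdeg):
    """shift (cm, tool axes) and turn (deg) to put TCP at P with tool y at world angle yaw (mod 180)"""
    R=Ro.from_quat(s["tcp_rot"]).as_matrix();cur=np.degrees(np.arctan2(R[1,1],R[0,1]))
    d=(np.array(P)-s["tool_pos"])@R*100
    t=-((yawdeg-cur+90)%180-90)   # tool x is down: turn sign flips
    return np.round(d,2),round(t,2),"cur yaw",round(cur,2),"tilt x",np.round(R[:,0],3)
E
python3 - <<'E'
from h import *
from cell import manip
s=manip.get_state()
h=np.array([.6543,.0007]);d=np.array([-.424,.905]);n=np.array([-d[1],d[0]])
P=h+.095*d-.024*n;print(P)
print(rows_to(s,[*P,.208],115.1),rows_to(s,[.469,-.203,.13],8))
E
```

```text
[0.63574  0.096851]
(array([-4.000e-02,  5.318e+01,  6.363e+01]), np.float64(-8.16), 'cur yaw', np.float64(106.94), 'tilt x', array([-0.001,  0.002, -1.   ])) (array([ 7.72, 29.34, 38.94]), np.float64(-81.06), 'cur yaw', np.float64(106.94), 'tilt x', array([-0.001,  0.002, -1.   ]))
```

```bash
python3 -m handwheel '[[1,[0,53.2,63.6],-8.2],[1,[0,53.2,63.6],-8.2],[1,[0,53.2,63.6],-8.2],[1,[0,53.2,63.6],-8.2],[1,[0,53.2,63.6],-8.2],[1,[0,53.2,63.6],-8.2],[1,[0,53.2,63.6],-8.2],[1,[0,53.2,63.6],-8.2],[1,[0,53.2,63.6],-8.2],[1,[0,53.2,63.6],-8.2],[1,[0,53.2,63.6],-8.2],[1,[0,53.2,63.6],-8.2],[1,[0,53.2,63.6],-8.2],[1,[0,53.2,63.6],-8.2],[1,[0,53.2,63.6],-8.2],[1,[0,53.2,63.6],-8.2],[1,[0,53.2,63.6],-8.2],[1,[0,53.2,63.6],-8.2],[1,[0,53.2,63.6],-8.2],[1,[0,53.2,63.6],-8.2]]' 20; python3 - <<'E'
from h import *
from cell import manip
s=manip.get_state();print(s["joints"]);print(rows_to(s,[.6357,.0969,.208],115.1),rows_to(s,[.6357,.0969,.124],115.1))
E
```

```text
clock: 1.77
tool_pos: [0.6362, 0.0988, 0.207]
tcp_rot: [-0.154, 0.69, 0.154, 0.69]
wrist_force: [1.1, -0.7, -0.4]
opening: 0.0004
[ 4.04751185e-01  4.17708782e-01  5.78489496e-02 -2.16217982e-04
 -1.21177854e+00 -1.53575020e+00]
(array([-0.1 , -0.15, -0.12]), np.float64(0.09), 'cur yaw', np.float64(115.19), 'tilt x', array([-0.001, -0.   , -1.   ])) (array([ 8.3 , -0.15, -0.12]), np.float64(0.09), 'cur yaw', np.float64(115.19), 'tilt x', array([-0.001, -0.   , -1.   ]))
```

```bash
python3 -m handwheel '[[1,[2,-0.15,-0.1],0],[1,[4,-0.15,-0.1],0],[1,[6,-0.15,-0.1],0],[1,[7.5,-0.15,-0.1],0],[1,[8.3,-0.15,-0.1],0],[1,[8.3,-0.15,-0.1],0]]'; python3 - <<'E'
from h import *
from cell import manip,camera
a=camera("side");b=camera("top")
cv2.imwrite("pics/beh.png",np.hstack([crop(a,220,180,320,280,4),crop(b,250,150,350,250,4)]))
E
```

```text
clock: 2.27
tool_pos: [0.6337, 0.0943, 0.122]
tcp_rot: [-0.154, 0.692, 0.154, 0.688]
wrist_force: [-1.3, 0.3, -0.4]
opening: 0.0006
```

View pics/beh.png

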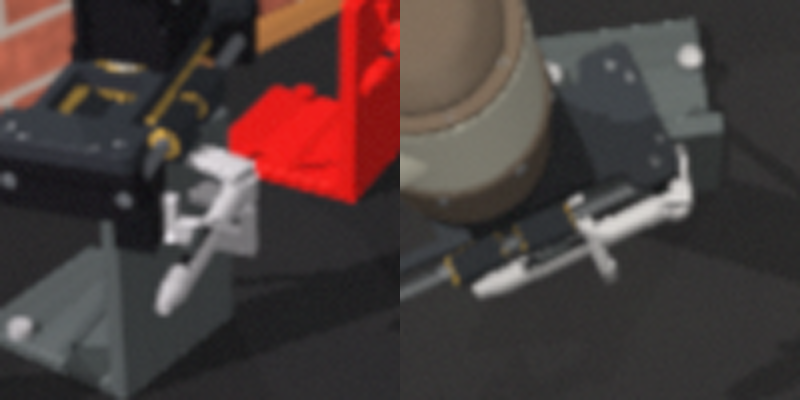

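```bash
python3 - <<'E'
from h import *
from cell import manip
s=manip.get_state();print(rows_to(s,[.6357,.0969,.124],115.1))
for t in list(range(2,12,2))+list(range(13,44,3)):
    a=np.radians(t);print([1,[0,round(9.5*np.cos(a)+2.4*np.sin(a)-9.5,2),round(2.4*np.cos(a)-9.5*np.sin(a)-2.4,2)],-t],end=",")
E
```

```text
(array([0.1, 0.2, 0.1]), np.float64(0.06), 'cur yaw', np.float64(115.16), 'tilt x', array([ 0., -0., -1.]))
[1, [0, np.float64(0.08), np.float64(-0.33)], -2],[1, [0, np.float64(0.14), np.float64(-0.67)], -4],[1, [0, np.float64(0.2), np.float64(-1.01)], -6],[1, [0, np.float64(0.24), np.float64(-1.35)], -8],[1, [0, np.float64(0.27), np.float64(-1.69)], -10],[1, [0, np.float64(0.3), np.float64(-2.2)], -13],[1, [0, np.float64(0.29), np.float64(-2.71)], -16],[1, [0, np.float64(0.26), np.float64(-3.22)], -19],[1, [0, np.float64(0.21), np.float64(-3.73)], -22],[1, [0, np.float64(0.12), np.float64(-4.24)], -25],[1, [0, np.float64(0.01), np.float64(-4.74)], -28],[1, [0, np.float64(-0.12), np.float64(-5.24)], -31],[1, [0, np.float64(-0.28), np.float64(-5.72)], -34],[1, [0, np.float64(-0.47), np.float64(-6.2)], -37],[1, [0, np.float64(-0.68), np.float64(-6.67)], -40],[1, [0, np.float64(-0.92), np.float64(-7.12)], -43],
```

```bash
python3 -m handwheel '[[1,[0,0.1,-0.3],-2],[1,[0,0.15,-0.65],-4],[1,[0,0.2,-1],-6],[1,[0,0.25,-1.35],-8],[1,[0,0.25,-1.7],-10],[1,[0,0.3,-2.2],-13],[1,[0,0.3,-2.7],-16],[1,[0,0.25,-3.2],-19],[1,[0,0.2,-3.75],-22],[1,[0,0.1,-4.25],-25],[1,[0,0,-4.75],-28],[1,[0,-0.1,-5.25],-31],[1,[0,-0.3,-5.7],-34],[1,[0,-0.45,-6.2],-37],[1,[0,-0.7,-6.65],-40],[1,[0,-0.7,-6.65],-40]]'; python3 - <<'E'
from h import *
from cell import manip
s=manip.get_state();R=Ro.from_quat(s["tcp_rot"]).as_matrix()
print(np.round(s["wrist_force"]@R,2),rows_to(s,s["tool_pos"],0))
h=np.array([.6543,.0007]);C=s["tool_pos"][:2]-h;print((C@R[:2,1]),C@R[:2,2])
for t in range(3,40,3):
    a=np.radians(t);print([1,[0,round(float(9.5*np.cos(a)+2.0*np.sin(a)-9.5),2),round(float(2.0*np.cos(a)-9.5*np.sin(a)-2.0),2)],-t],end=",")
E
```

```text
clock: 3.7
tool_pos: [0.5784, 0.0598, 0.1265]
tcp_rot: [-0.381, 0.595, 0.381, 0.597]
wrist_force: [-0.4, 0.9, -0.1]
opening: 0.0003
[0.12 0.75 0.62] (array([0., 0., 0.]), np.float64(-24.83), 'cur yaw', np.float64(155.17), 'tilt x', array([ 0.003,  0.001, -1.   ]))
0.09365890970818555 0.02174256182788115
[1, [0, 0.09, -0.5], -3],[1, [0, 0.16, -1.0], -6],[1, [0, 0.2, -1.51], -9],[1, [0, 0.21, -2.02], -12],[1, [0, 0.19, -2.53], -15],[1, [0, 0.15, -3.03], -18],[1, [0, 0.09, -3.54], -21],[1, [0, -0.01, -4.04], -24],[1, [0, -0.13, -4.53], -27],[1, [0, -0.27, -5.02], -30],[1, [0, -0.44, -5.5], -33],[1, [0, -0.64, -5.97], -36],[1, [0, -0.86, -6.42], -39],
```

```bash
python3 -m handwheel '[[1,[0,0.1,-0.5],-3],[1,[0,0.15,-1],-6],[1,[0,0.2,-1.5],-9],[1,[0,0.2,-2],-12],[1,[0,0.2,-2.55],-15],[1,[0,0.15,-3.05],-18],[1,[0,0.1,-3.55],-21],[1,[0,0,-4.05],-24],[1,[0,-0.15,-4.55],-27],[1,[0,-0.25,-4.8],-29],[1,[0,-0.25,-4.8],-29]]'; python3 - <<'E'
from h import *
from cell import manip,camera
s=manip.get_state();R=Ro.from_quat(s["tcp_rot"]).as_matrix()
print(np.round(s["wrist_force"]@R,2),rows_to(s,s["tool_pos"],7.3))
h=np.array([.6543,.0007]);C=s["tool_pos"][:2]-h;print((C@R[:2,1]),C@R[:2,2])
a=camera("side");b=camera("top")
cv2.imwrite("pics/sw.png",np.hstack([crop(a,220,180,320,280,4),crop(b,260,150,360,250,4)]))
E
```

```text
clock: 4.62
tool_pos: [0.561, 0.0153, 0.1259]
tcp_rot: [0.518, -0.481, -0.517, -0.483]
wrist_force: [-0.1, -0.3, 0.4]
opening: 0.0001
[-0.37  0.15 -0.29] (array([0., 0., 0.]), np.float64(-3.22), 'cur yaw', np.float64(-175.92), 'tilt x', array([ 0.002,  0.   , -1.   ]))
0.09207089640557105 0.02119027612927128
```

View pics/sw.png

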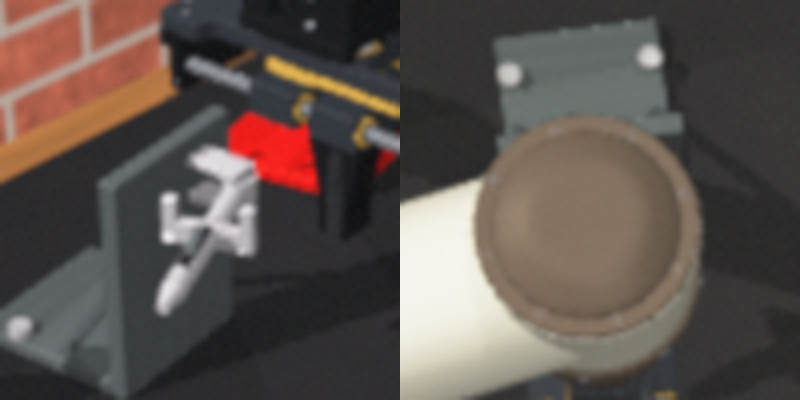

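```bash
python3 - <<'E'
from h import *
t=dict(np.load("pics/top0.npz"));s=dict(np.load("pics/side0.npz"))
for n,X in dict(nose=(.6014,.1135,.12),hinge=(.6543,.0007,.136),tip0=(.634,.095,.105),tipnow=(.561,.0153,.107),platecorner=(.674,.0765,.145)).items():print(n,pix(s,X),pix(t,X))
W=cloud(s);print(W[255,262],W[252,264],W[235,305]); Wt=cloud(t);print(Wt[219,274],Wt[195,319])
E
```

```text
nose [259.03509658 255.98835777] [268.26025602 222.58293432]
hinge [278.37994911 219.47909114] [317.76457717 198.39904666]
tip0 [254.73976646 252.15840793] [277.16275139 209.85297404]
tipnow [305.31311465 248.81577578] [311.33887164 240.98561438]
platecorner [247.18768249 226.07690369] [284.04421867 188.85981117]
[0.59566018 0.11048532 0.12361322] [0.60174789 0.09872004 0.12225955] [ 0.70974019 -0.15454692 -0.0026413 ]
[0.60850125 0.09986169 0.12674887] [ 0.66192969 -0.00207608  0.1369759 ]
```

```bash
python3 - <<'E'
from h import *
from cell import camera
np.set_printoptions(precision=4,suppress=True)
c=camera("side");W=cloud(c);f=c["frame"]
for v in range(220,256,3): print(v,[(W[v,u].round(3).tolist(),f[v,u].tolist()) for u in (301,306)])
cv2.imwrite("pics/tip.png",crop(c,270,190,340,260,8))
E
```

```text
220 [([0.562, 0.029, 0.185], [33, 32, 34]), ([0.55, 0.028, 0.189], [30, 30, 33])]
223 [([0.561, 0.029, 0.178], [35, 35, 37]), ([0.549, 0.028, 0.183], [29, 31, 32])]
226 [([0.563, 0.027, 0.169], [39, 37, 42]), ([0.551, 0.026, 0.174], [30, 31, 34])]
229 [([0.562, 0.029, 0.163], [39, 38, 41]), ([0.548, 0.029, 0.169], [28, 29, 32])]
232 [([0.563, 0.027, 0.155], [39, 38, 40]), ([0.549, 0.028, 0.161], [27, 29, 30])]
235 [([0.564, 0.027, 0.147], [39, 38, 40]), ([0.55, 0.027, 0.152], [24, 25, 28])]
238 [([0.563, 0.028, 0.14], [46, 46, 48]), ([0.55, 0.027, 0.145], [25, 26, 29])]
241 [([0.697, -0.124, -0.001], [48, 47, 49]), ([0.69, -0.136, -0.004], [47, 45, 48])]
244 [([0.687, -0.113, -0.0], [48, 46, 49]), ([0.68, -0.125, -0.003], [48, 46, 50])]
247 [([0.678, -0.103, -0.0], [42, 39, 41]), ([0.669, -0.112, -0.001], [39, 38, 40])]
250 [([0.671, -0.095, -0.002], [35, 35, 36]), ([0.658, -0.1, 0.001], [32, 31, 33])]
253 [([0.662, -0.086, -0.003], [35, 35, 36]), ([0.65, -0.09, 0.001], [34, 33, 33])]
```

View pics/tip.png

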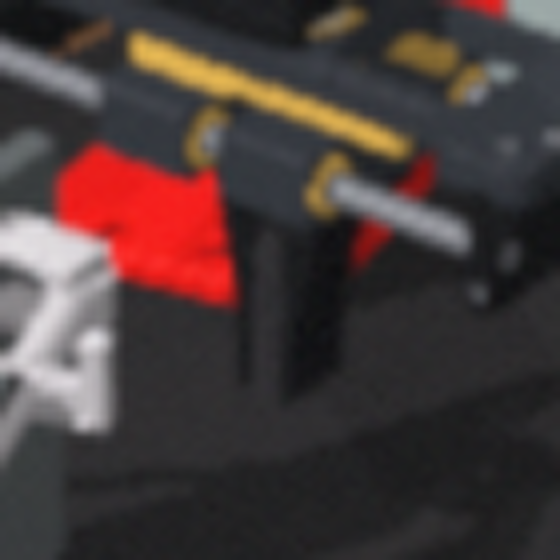

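The fingers swept over the peg. The fingertips really are at z≈0.137 while the reported TCP gives 0.107, so true tip height is the reading + 11 mm. I'll go back and redo the swing lower.

```bash
python3 - <<'E'
from h import *
from cell import manip
s=manip.get_state()
h=np.array([.6543,.0007]);d=np.array([-.424,.905]);n=np.array([-d[1],d[0]])
P=h+.095*d-.027*n
print(rows_to(s,[*P,.15],115.1))
E
```

```text
(array([-2.46, -8.35,  7.67]), np.float64(68.97), 'cur yaw', np.float64(-175.93), 'tilt x', array([ 0.001,  0.   , -1.   ]))
```

```bash
python3 -m handwheel '[[1,[-2.5,0,0],0],[1,[-2.5,-8.3,7.7],69],[1,[-2.5,-8.3,7.7],69],[1,[-2.5,-8.3,7.7],69],[1,[-2.5,-8.3,7.7],69],[1,[-2.5,-8.3,7.7],69],[1,[-2.5,-8.3,7.7],69],[1,[-2.5,-8.3,7.7],69],[1,[-2.5,-8.3,7.7],69],[1,[-2.5,-8.3,7.7],69],[1,[-2.5,-8.3,7.7],69],[1,[-2.5,-8.3,7.7],69],[1,[-2.5,-8.3,7.7],69]]'; python3 - <<'E'
from h import *
from cell import manip,camera
s=manip.get_state()
h=np.array([.6543,.0007]);d=np.array([-.424,.905]);n=np.array([-d[1],d[0]])
P=h+.095*d-.027*n
print(rows_to(s,[*P,.101],115.1))
W=cloud(camera("side"));
for v in range(228,246,2): print(v,[W[v,u].round(3).tolist() for u in (246,250,254,258)])
E
```

```text
clock: 5.85
tool_pos: [0.6375, 0.0986, 0.1498]
tcp_rot: [-0.155, 0.69, 0.155, 0.69]
wrist_force: [0.1, 0.2, -0.3]
opening: 0.0004
(array([ 4.88, -0.08,  0.07]), np.float64(0.15), 'cur yaw', np.float64(115.25), 'tilt x', array([ 0.,  0., -1.]))
228 [[0.637, 0.113, 0.172], [0.628, 0.11, 0.175], [0.622, 0.105, 0.175], [0.625, 0.091, 0.168]]
230 [[0.636, 0.114, 0.168], [0.63, 0.109, 0.169], [0.623, 0.104, 0.169], [0.674, 0.045, 0.12]]
232 [[0.675, 0.08, 0.131], [0.673, 0.07, 0.127], [0.625, 0.102, 0.163], [0.677, 0.043, 0.113]]
234 [[0.678, 0.077, 0.123], [0.673, 0.071, 0.123], [0.673, 0.059, 0.117], [0.674, 0.046, 0.11]]
236 [[0.678, 0.078, 0.119], [0.672, 0.072, 0.119], [0.672, 0.06, 0.112], [0.675, 0.045, 0.104]]
238 [[0.68, 0.076, 0.112], [0.673, 0.071, 0.112], [0.672, 0.06, 0.107], [0.676, 0.044, 0.098]]
240 [[0.679, 0.077, 0.107], [0.672, 0.072, 0.108], [0.674, 0.058, 0.1], [0.672, 0.048, 0.096]]
242 [[0.679, 0.078, 0.103], [0.671, 0.074, 0.104], [0.673, 0.06, 0.097], [0.676, 0.045, 0.088]]
244 [[0.678, 0.079, 0.098], [0.669, 0.075, 0.1], [0.673, 0.061, 0.092], [0.677, 0.045, 0.082]]
```

```bash
python3 -m handwheel '[[1,[1.5,-0.1,0.1],0],[1,[3,-0.1,0.1],0],[1,[4.2,-0.1,0.1],0],[1,[5,-0.1,0.1],0],[1,[5,-0.1,0.1],0],[1,[5,-0.1,0.1],0]]'; python3 -m handwheel '[[1,[0,0.1,-0.3],-2],[1,[0,0.15,-0.65],-4],[1,[0,0.2,-1],-6],[1,[0,0.25,-1.35],-8],[1,[0,0.25,-1.7],-10],[1,[0,0.25,-1.7],-10]]';python3 - <<'E'
from h import *
from cell import manip,camera
s=manip.get_state();R=Ro.from_quat(s["tcp_rot"]).as_matrix()
print(np.round(s["wrist_force"]@R,2),rows_to(s,s["tool_pos"],7.3))
a=camera("side");b=camera("top")
f=a["frame"].astype(int);m=(f.min(2)>150);m[:,:240]=0;m[:,300:]=0;m[:205]=0;m[275:]=0
v,u=np.nonzero(m);print("nose px",u[v>v.max()-2].mean(),v.max())
cv2.imwrite("pics/sw2.png",np.hstack([crop(a,220,180,320,280,4),crop(b,260,150,360,250,4)]))
E
```

```text
clock: 6.4
tool_pos: [0.6388, 0.0978, 0.0996]
tcp_rot: [-0.154, 0.69, 0.154, 0.69]
wrist_force: [0.5, -0.6, 0.5]
opening: 0.0004
clock: 6.9
tool_pos: [0.6235, 0.0938, 0.1013]
tcp_rot: [-0.214, 0.672, 0.214, 0.676]
wrist_force: [1.2, 1.1, 0.2]
opening: 0.0005
[-0.17  0.21  1.64] (array([0., 0., 0.]), np.float64(-62.09), 'cur yaw', np.float64(125.21), 'tilt x', array([ 0.004,  0.002, -1.   ]))
nose px 263.5 257
```

```bash
python3 -m handwheel '[[1,[0,0.1,-0.5],-3],[1,[0,0.15,-1],-6],[1,[0,0.2,-1.5],-9],[1,[0,0.2,-2],-12],[1,[0,0.2,-2.55],-15],[1,[0,0.15,-3.05],-18],[1,[0,0.1,-3.55],-21],[1,[0,0,-4.05],-24],[1,[0,-0.15,-4.55],-27],[1,[0,-0.25,-5],-30],[1,[0,-0.25,-5],-30]]'; python3 - <<'E'
from h import *
from cell import manip,camera
s=manip.get_state();R=Ro.from_quat(s["tcp_rot"]).as_matrix()
print(np.round(s["wrist_force"]@R,2),rows_to(s,s["tool_pos"],7.3))
h=np.array([.6543,.0007]);C=s["tool_pos"][:2]-h;print((C@R[:2,1]),C@R[:2,2])
a=camera("side")
f=a["frame"].astype(int);m=(f.min(2)>150);m[:,:240]=0;m[:,320:]=0;m[:205]=0;m[285:]=0
v,u=np.nonzero(m);print("nose px",u[v>v.max()-2].mean(),v.max(),cast(a,[u[v>v.max()-2].mean(),v.max()],.116))
E
```

```text
clock: 7.92
tool_pos: [0.5827, 0.0622, 0.1003]
tcp_rot: [-0.381, 0.596, 0.381, 0.596]
wrist_force: [0.1, 1.6, 0.9]
opening: 0.0002
[-0.95  0.55  1.52] (array([0., 0., 0.]), np.float64(-32.14), 'cur yaw', np.float64(155.16), 'tilt x', array([ 0.001,  0.001, -1.   ]))
0.0907993033051172 0.025684324794094576
nose px 294.7142857142857 256 [[0.55106551 0.06000364]]
```

```bash
python3 -m handwheel '[[1,[0,0.1,-0.5],-3],[1,[0,0.15,-1],-6],[1,[0,0.2,-1.5],-9],[1,[0,0.2,-2],-12],[1,[0,0.2,-2.55],-15],[1,[0,0.15,-3.05],-18],[1,[0,0.1,-3.55],-21],[1,[0,0,-4.05],-24],[1,[0,-0.15,-4.55],-27],[1,[0,-0.25,-5],-30],[1,[0,-0.25,-5],-30]]'; python3 - <<'E'
from h import *
from cell import manip,camera
s=manip.get_state();R=Ro.from_quat(s["tcp_rot"]).as_matrix()
print(np.round(s["wrist_force"]@R,2),rows_to(s,s["tool_pos"],7.3))
h=np.array([.6543,.0007]);C=s["tool_pos"][:2]-h;print((C@R[:2,1]),C@R[:2,2])
a=camera("side")
f=a["frame"].astype(int);m=(f.min(2)>150);m[:,:240]=0;m[:,330:]=0;m[:205]=0;m[285:]=0
v,u=np.nonzero(m);print("nose px",u.max(),v[u>u.max()-2].mean(),cast(a,[u.max(),v[u>u.max()-2].mean()],.12))
E
```

```text
clock: 8.88
tool_pos: [0.5633, 0.0151, 0.0996]
tcp_rot: [-0.521, 0.478, 0.522, 0.477]
wrist_force: [-0.8, 0.9, 0.3]
opening: 0.0004
[-0.28  0.69  1.  ] (array([0., 0., 0.]), np.float64(-2.22), 'cur yaw', np.float64(-174.92), 'tilt x', array([-0.002, -0.   , -1.   ]))
0.08934490423815777 0.022382227625920265
nose px 322 245.5 [[ 0.53055972 -0.00353839]]
```

```bash
python3 -m handwheel '[[1,[0,0,-0.15],-2],[1,[0,0,-0.3],-2],[1,[0,0,-0.45],-2],[1,[0,0,-0.6],-2],[1,[0,0,-0.6],-2]]'; python3 -m handwheel '[[1,[0,0,-0.1],0],[1,[0,0,-0.15],0],[1,[0,0,-0.15],0]]';python3 -m handwheel '[[1,[0,0,-0.1],0],[1,[0,0,-0.15],0],[1,[0,0,-0.15],0]]'
```

```text
clock: 9.35
tool_pos: [0.5642, 0.0095, 0.0995]
tcp_rot: [-0.53, 0.468, 0.53, 0.468]
wrist_force: [-2.0, 2.7, -0.2]
opening: 0.0005
clock: 9.6
tool_pos: [0.5645, 0.008, 0.0995]
tcp_rot: [-0.53, 0.468, 0.53, 0.468]
wrist_force: [-2.3, 2.6, 0.8]
opening: 0.0004
clock: 9.85
tool_pos: [0.5648, 0.0065, 0.0995]
tcp_rot: [-0.53, 0.468, 0.53, 0.468]
wrist_force: [-2.0, 1.9, -0.7]
opening: 0.0008
```

```bash
python3 -m handwheel '[[1,[0,0,-0.1],0],[1,[0,0,-0.1],0],[1,[0,0,-0.1],0]]';python3 - <<'E'
from h import *
from cell import manip,camera
s=manip.get_state();R=Ro.from_quat(s["tcp_rot"]).as_matrix()
print(np.round(s["wrist_force"]@R,2),rows_to(s,s["tool_pos"],7.3))
h=np.array([.6543,.0007]);C=s["tool_pos"][:2]-h;print((C@R[:2,1]),C@R[:2,2])
a=camera("side")
f=a["frame"].astype(int);m=(f.min(2)>150);m[:,:240]=0;m[:,335:]=0;m[:205]=0;m[285:]=0
v,u=np.nonzero(m);print("nose px",u.max(),v[u>u.max()-2].mean(),cast(a,[u.max(),v[u>u.max()-2].mean()],.12))
E
```

```text
clock: 10.1
tool_pos: [0.5651, 0.0056, 0.0996]
tcp_rot: [0.53, -0.468, -0.53, -0.468]
wrist_force: [-1.4, 2.7, -0.5]
opening: 0.0005
[0.52 1.04 2.82] (array([0., 0., 0.]), np.float64(-0.15), 'cur yaw', np.float64(-172.85), 'tilt x', array([ 0., -0., -1.]))
0.08794335651262965 0.015922572529490475
nose px 326 240.16666666666666 [[ 0.53742679 -0.02526096]]
```

```bash
for i in 1; do python3 -m handwheel '[[1,[0,0,-0.05],0],[1,[0,0,-0.1],0],[1,[0,0,-0.1],0]]'; python3 -m handwheel '[[1,[0,0,-0.05],0],[1,[0,0,-0.1],0],[1,[0,0,-0.1],0]]' ; done | grep -E "pos|force"
```

```text
tool_pos: [0.5652, 0.0047, 0.0996]
wrist_force: [-3.3, 2.9, 0.1]
tool_pos: [0.5652, 0.0043, 0.0996]
wrist_force: [-2.7, 5.3, -0.2]
```

```bash
python3 - <<'E'
from h import *
from cell import camera
a=camera("side");b=camera("top")
cv2.imwrite("pics/sw3.png",np.hstack([crop(a,240,180,340,280,4),crop(b,260,150,360,250,4)]))
E
```

```text
(no output)
```

View pics/sw3.png

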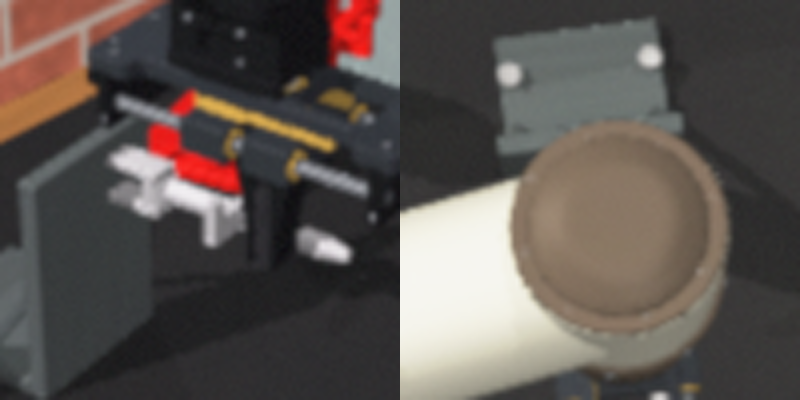

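The picture shows the peg out, nose at crop (348,255), with the fingers behind it. The force is rising, so it is at or near the stop. A bit more to be sure.

```bash
for i in 1; do python3 -m handwheel '[[1,[0,0,-0.1],0],[1,[0,0,-0.1],0],[1,[0,0,-0.1],0]]'; python3 -m handwheel '[[1,[0,0,-0.1],0],[1,[0,0,-0.15],0],[1,[0,0,-0.15],0],[1,[0,0,-0.15],0],[1,[0,0,-0.15],0]]' ; done | grep -E "pos|force"
```

```text
tool_pos: [0.5653, 0.0041, 0.0996]
wrist_force: [-3.9, 7.6, 0.2]
tool_pos: [0.5653, 0.004, 0.0996]
wrist_force: [-5.7, 13.7, 1.5]
```

```bash
python3 -m handwheel '[[1,[0,0,1],0],[1,[0,0,1],0],[1,[-4,0,1.2],0],[1,[-8,0,1.2],0],[1,[-8,0,1.2],0]]'; python3 - <<'E'
from h import *
from cell import manip
s=manip.get_state();print(rows_to(s,[.469,-.203,.13],8))
E
```

```text
clock: 11.83
tool_pos: [0.5703, 0.0128, 0.1888]
tcp_rot: [0.536, -0.463, -0.526, -0.472]
wrist_force: [0.6, 0.0, 2.0]
opening: 0.0006
(array([  5.69,  12.88, -20.11]), np.float64(-0.72), 'cur yaw', np.float64(-172.72), 'tilt x', array([ 0.018,  0.   , -1.   ]))
```

```bash
python3 -m handwheel '[[0.3,[0,12.9,-20.1],-0.7],[0.3,[0,12.9,-20.1],-0.7],[0.3,[0,12.9,-20.1],-0.7],[0.3,[0,12.9,-20.1],-0.7],[0.3,[0,12.9,-20.1],-0.7],[0.3,[0,12.9,-20.1],-0.7],[0.3,[4,12.9,-20.1],-0.7],[0.3,[5.7,12.9,-20.1],-0.7],[0.3,[5.7,12.9,-20.1],-0.7],[0.3,[5.7,12.9,-20.1],-0.7]]'; python3 - <<'E'
from h import *
from cell import manip,camera
s=manip.get_state();print(s["joints"].round(2),s["tool_pos"],rows_to(s,[.469,-.203,.061],8))
a=camera("side");b=camera("top")
np.savez("pics/s1.npz",**a);np.savez("pics/t1.npz",**b)
cv2.imwrite("pics/h.png",np.hstack([crop(a,350,170,450,270,4),crop(b,265,170,365,270,4)]))
E
```

```text
clock: 12.67
tool_pos: [0.4613, -0.2034, 0.1227]
tcp_rot: [0.533, -0.465, -0.533, -0.464]
wrist_force: [-0.1, -0.3, 0.6]
opening: 0.0568
[-0.09  0.26 -0.41  0.   -0.9   0.23] [ 0.46127082 -0.20340209  0.12274561] (array([ 6.17, -0.78, -0.06]), np.float64(-0.15), 'cur yaw', np.float64(-172.15), 'tilt x', array([-0.   , -0.001, -1.   ]))
```

View pics/h.png

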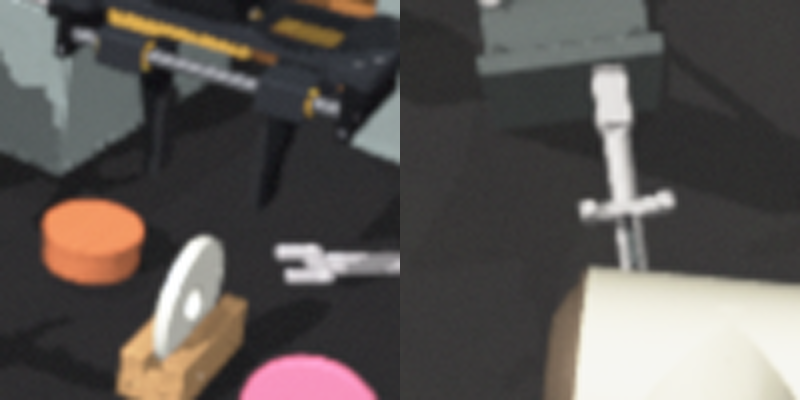

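```bash
python3 - <<'E'
from h import *
np.set_printoptions(precision=4,suppress=True)
a=dict(np.load("pics/s1.npz"));b=dict(np.load("pics/t1.npz"))
Wa=cloud(a);q=Wa[180:226,360:430].reshape(-1,3);f=a["frame"][180:226,360:430].reshape(-1,3).astype(int)
k=(f.max(1)<60)&(q[:,2]>.13)&(q[:,2]<.165)&(q[:,0]<.6);q=q[k];print(len(q))
for nm,g in(("far",q[q[:,0]>.461]),("near",q[q[:,0]<.461])): print(nm,len(g),g.min(0),g.max(0),np.median(g,0))
W=cloud(b);f=b["frame"].astype(int);h=np.array([.6543,.0007]);
br=(f.min(2)>140)&(W[:,:,2]>.1);br[:185]=0;br[236:]=0;br[:,:300]=0;br[:,345:]=0
v,u=np.nonzero(br);p=cast(b,np.c_[u,v],.12)
d=np.array([-.992,-.128]);n=np.array([-d[1],d[0]])
mid=p[(abs((p-h)@n)<.012)];al=(mid-h)@d
for lo,hi in((.012,.03),(.03,.045),(.062,.08)):
    g=mid[(al>lo)&(al<hi)]; print("bar",lo,len(g),((g-h)@n).mean(),((g-h)@n).min(),((g-h)@n).max())
for z in(.14,):
    p=cast(b,np.c_[u,v],z);l=(p-h)@n;al=(p-h)@d
    for sgn in(1,-1):
        e=(sgn*l>.017)&(al>.03)&(al<.08);print("ear",sgn,e.sum(),"along",al[e].min(),al[e].max(),"lat",l[e].min(),l[e].max())
# plate again
pm=(W[:,:,2]>.138)&(W[:,:,2]<.15)&~(f.min(2)>140);pm[:170]=0;pm[195:]=0;pm[:,:275]=0;pm[:,335:]=0
v,u=np.nonzero(pm);print(box(cast(b,np.c_[u,v],.145)))
E
```

```text
156
far 84 [ 0.4833 -0.2068  0.1356] [ 0.4956 -0.1839  0.1646] [ 0.488  -0.1896  0.15  ]
near 72 [ 0.418  -0.2215  0.1363] [ 0.4302 -0.1923  0.1648] [ 0.4222 -0.1973  0.15  ]
bar 0.012 44 6.479245519447047e-05 -0.006413858175223227 0.006330647781580071
bar 0.03 37 5.1523383859139795e-05 -0.006182406810841891 0.006536130003453944
bar 0.062 18 -0.003333823000266174 -0.005722302416690025 -0.0009152320607192149
ear 1 16 along 0.04853842651774865 0.05614211350504299 lat 0.01835578414386033 0.025896101254627043
ear -1 14 along 0.047971928426063244 0.055290864535106364 lat -0.02437582695697457 -0.017157141568849843
(((687.0078125, 25.158035278320312), (14.317259788513184, 104.37784576416016), 7.420248508453369), array([[ 0.6732,  0.076 ],
       [ 0.6866, -0.0275],
       [ 0.7008, -0.0257],
       [ 0.6874,  0.0778]], dtype=float32))
```

```bash
python3 -m handwheel '[[0.5,[1.5,-1.1,-0.1],-0.2],[0.5,[3,-1.1,-0.1],-0.2],[0.5,[4.5,-1.1,-0.1],-0.2],[0.5,[5.6,-1.1,-0.1],-0.2],[0.5,[6.1,-1.1,-0.1],-0.2],[0.5,[6.1,-1.1,-0.1],-0.2]]'; python3 - <<'E'
from h import *
from cell import manip,camera
s=manip.get_state()
a=camera("side");W=cloud(a)
cv2.imwrite("pics/g.png",crop(a,350,200,450,280,8))
q=W[200:275,360:430].reshape(-1,3);f=a["frame"][200:275,360:430].reshape(-1,3).astype(int)
k=(f.max(1)<60)&(q[:,2]>.075)&(q[:,2]<.1)&(q[:,1]>-.24)&(q[:,0]<.55);q=q[k]
x=np.sort(q[:,0]);print(np.histogram(x,bins=np.arange(.42,.53,.005)),q[:,2].min())
E
```

```text
clock: 13.27
tool_pos: [0.4728, -0.2017, 0.0619]
tcp_rot: [0.534, -0.463, -0.534, -0.463]
wrist_force: [-0.9, 0.7, 0.4]
opening: 0.0442
(array([ 0,  0,  0, 27, 22,  4,  0,  0,  0,  0,  0,  0,  0,  3, 43,  4,  0,
        0,  0,  0,  0,  0]), array([0.42 , 0.425, 0.43 , 0.435, 0.44 , 0.445, 0.45 , 0.455, 0.46 ,
       0.465, 0.47 , 0.475, 0.48 , 0.485, 0.49 , 0.495, 0.5  , 0.505,
       0.51 , 0.515, 0.52 , 0.525, 0.53 ])) 0.07517779035320274
```

View pics/g.png

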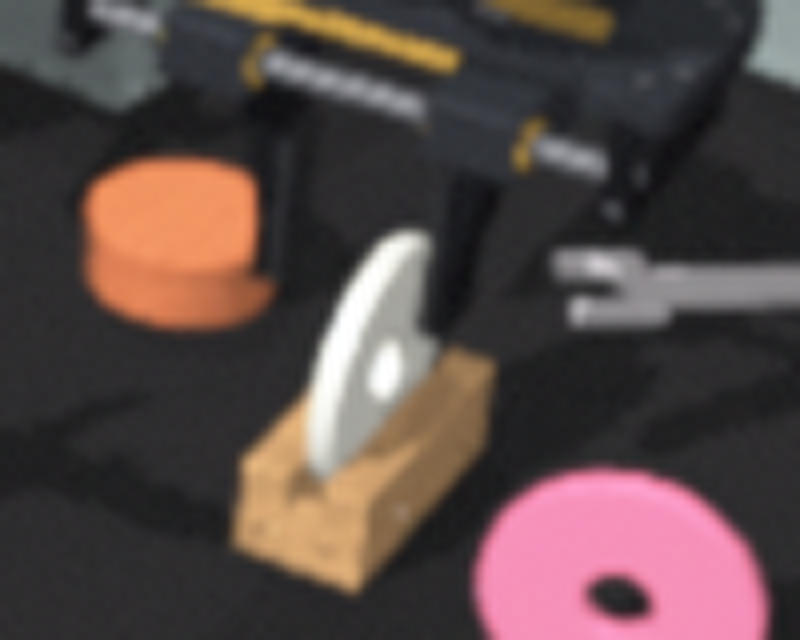

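```bash
python3 -m handwheel '[[1,[0,0,0],0],[1,[0,0,0],0],[1,[0,0,0],0],[1,[0,0,0],0],[1,[0,0,0],0],[1,[0,0,0],0]]' 10; python3 - <<'E'
from h import *
from cell import manip,camera
s=manip.get_state();print(s["wrist_force"],s["wrist_torque"],s["opening"])
E
```

```text
clock: 13.82
tool_pos: [0.4722, -0.2019, 0.0619]
tcp_rot: [0.534, -0.464, -0.534, -0.464]
wrist_force: [-0.4, 0.2, 0.1]
opening: 0.0113
[-0.35903381  0.15938296  0.05766977] [ 0.07922125  0.13076988 -0.001223  ] 0.011275236372354872
```

Still closing; let it finish and then lift with more grip.

```bash
python3 -m handwheel '[[1,[0,0,0],0],[1,[0,0,0],0],[1,[0,0,0],0],[1,[0,0,0],0],[1,[0,0,0],0],[1,[0,0,0],0]]' 20; python3 -m handwheel '[[1,[-2,0,0],0],[1,[-4,0,0],0],[1,[-7,0,0],0],[1,[-10,0,0],0],[1,[-11,0,0],0],[1,[-11,0,0],0]]' 25; python3 - <<'E'
from h import *
from cell import manip,camera
np.set_printoptions(precision=4,suppress=True)
s=manip.get_state();R=Ro.from_quat(s["tcp_rot"]).as_matrix();print(s["tool_pos"],s["wrist_force"])
a=camera("side");W=cloud(a)
f=a["frame"].astype(int);m=(f.min(2)>100)&(W[:,:,2]>.08)&(abs(W[:,:,0]-.47)<.06)&(abs(W[:,:,1]+.2)<.06)&(W[:,:,2]<.22)&(f.max(2)-f.min(2)<60)
q=W[m]-s["tool_pos"]; q=q[np.abs(q[:,2])<.12];print(len(q),q.min(0),q.max(0),"y",(q@R[:,2]).min(),(q@R[:,2]).max())
v,u=np.nonzero(m);print(u.min(),u.max(),v.min(),v.max())
u0,v0=int(u.mean()),int(v.mean());cv2.imwrite("pics/lift.png",crop(a,u0-40,v0-50,u0+60,v0+30,6));np.savez("pics/s2.npz",**a)
E
```

```text
clock: 14.32
tool_pos: [0.4718, -0.2019, 0.0617]
tcp_rot: [-0.534, 0.464, 0.534, 0.463]
wrist_force: [-2.4, 0.1, 3.1]
opening: 0.0077
clock: 14.82
tool_pos: [0.4747, -0.2022, 0.1745]
tcp_rot: [0.536, -0.462, -0.532, -0.465]
wrist_force: [0.4, 1.3, -1.1]
opening: 0.0078
[ 0.4747 -0.2022  0.1745] [ 0.3859  1.3169 -1.0633]
354 [-0.0175 -0.0445 -0.0504] [0.0046 0.0346 0.0273] y -0.0440505097619172 0.03624409525604221
392 408 188 219
```

```bash
python3 - <<'E'
from h import *
from cell import manip
s=manip.get_state();print(rows_to(s,[.504,-.015,.131],7.3),s["opening"])
E
```

```text
(array([ 4.13, -5.66, 18.05]), np.float64(0.74), 'cur yaw', np.float64(-171.96), 'tilt x', array([ 0.003,  0.   , -1.   ])) 0.007730381543433427
```

```bash
python3 -m handwheel '[[1,[0,-1,3],0.7],[1,[0,-2,6],0.7],[1,[0,-3,9],0.7],[1,[0,-4,12],0.7],[1,[1,-5,15],0.7],[1,[2,-5.6,17],0.7],[1,[3,-5.6,18],0.7],[1,[4,-5.6,18],0.7],[1,[4.1,-5.6,18],0.7],[1,[4.1,-5.6,18],0.7],[1,[4.1,-5.6,18],0.7]]' 25; cat > meas.py <<'E'
from h import *
from cell import manip,camera
np.set_printoptions(precision=4,suppress=True)
s=manip.get_state();R=Ro.from_quat(s["tcp_rot"]).as_matrix();print(s["tool_pos"],s["wrist_force"],rows_to(s,s["tool_pos"],7.3)[1:4])
a=camera("side");b=camera("top")
h=np.array([.6543,.0007,.12]);d=np.array([-.992,-.128,0]);n=np.array([.128,-.992,0])
for nm,c in(("side",a),("top",b)):
    W=cloud(c);f=c["frame"].astype(int);q=W-h
    A,L,Z=q@d,q@n,q[:,:,2]
    br=(f.min(2)>110)&(f.max(2)-f.min(2)<50)
    w=br&(A>.128)&(A<.19)&(abs(L)<.06)&(abs(Z)<.06)
    p=br&(A>.06)&(A<.127)&(abs(L)<.015)&(abs(Z)<.02)
    for k,m in(("washer",w),("peg",p)):
        if m.sum()>5:
            print(nm,k,m.sum(),"A",np.percentile(A[m],[2,98]),"L",np.percentile(L[m],[0,2,98,100]),"Z",np.percentile(Z[m],[0,2,98,100]))
cv2.imwrite("pics/pre.png",np.hstack([crop(a,270,190,370,290,4),crop(b,260,170,360,270,4)]))
np.savez("pics/s3.npz",**a);np.savez("pics/t3.npz",**b)
E
python3 meas.py
```

```text
clock: 15.78
tool_pos: [0.5023, -0.0166, 0.1302]
tcp_rot: [-0.531, 0.468, 0.531, 0.467]
wrist_force: [0.7, -0.0, -0.6]
opening: 0.0076
[ 0.5023 -0.0166  0.1302] [ 0.7464 -0.0343 -0.6468] (np.float64(-0.01), 'cur yaw', np.float64(-172.71))
side washer 471 A [0.1524 0.1635] L [-0.0373 -0.0351  0.0379  0.0416] Z [-0.0392 -0.0363  0.0341  0.0395]
side peg 152 A [0.0623 0.1251] L [-0.0149 -0.0098  0.0039  0.0066] Z [-0.0053 -0.0039  0.0066  0.0069]
```

View pics/pre.png

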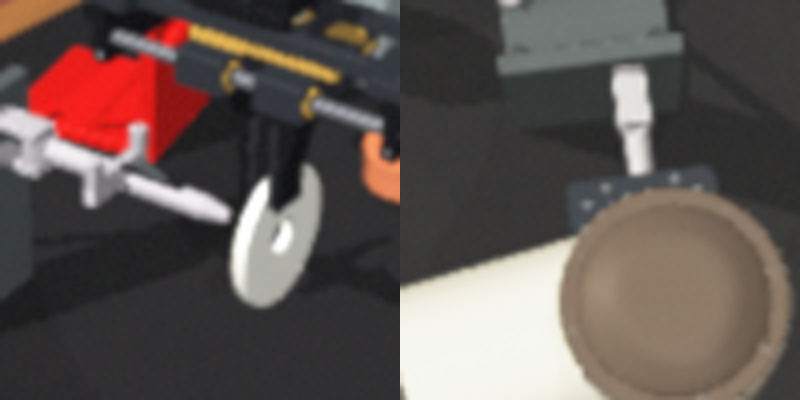

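```bash
python3 - <<'E'
from h import *
np.set_printoptions(precision=4,suppress=True)
c=dict(np.load("pics/s3.npz"));W=cloud(c);f=c["frame"].astype(int)
h=np.array([.6543,.0007,.12]);d=np.array([-.992,-.128,0]);n=np.array([.128,-.992,0])
print("nose",pix(c,h+.125*d),"axis",[pix(c,h+a*d) for a in(.08,.1)])
q=W-h;A,L,Z=q@d,q@n,q[:,:,2];br=(f.min(2)>110)&(f.max(2)-f.min(2)<50)
p=br&(A>.075)&(A<.127)&(abs(L)<.02)&(abs(Z)<.02)
# silhouette mid-line vs predicted axis
v,u=np.nonzero(p)
for x in range(u.min(),u.max()+1,2):
    vv=v[u==x];ax=[(lambda t:t)(pix(c,h+a*d)) for a in np.linspace(.07,.127,58)];ax=np.array(ax);print(x,vv.min(),vv.max(),(vv.min()+vv.max())/2,"pred",np.interp(x,ax[:,0],ax[:,1]).round(1))
w=br&(A>.14)&(A<.19)&(abs(L)<.06)&(abs(Z)<.06);v,u=np.nonzero(w);
m=w.astype(np.uint8);cs,hi=cv2.findContours(m,cv2.RETR_CCOMP,cv2.CHAIN_APPROX_NONE)
for k,cc in zip(hi[0],cs):
    if k[3]>=0: print("hole",cc[:,0].min(0),cc[:,0].max(0))
print("washer px",u.min(),u.max(),v.min(),v.max())
for A0 in(.154,.158,.162):print(pix(c,h+A0*d+.002*n),"extent bottom",pix(c,h+A0*d+.002*n-[0,0,.04]))
fw=A[w];hst=np.histogram(fw,bins=np.arange(.148,.17,.002));print(hst)
E
```

```text
nose [325.6131 243.2842] axis [array([308.1174, 236.7145]), array([315.8165, 239.6055])]
305 235 238 236.5 pred 235.5
307 235 239 237.0 pred 236.3
309 235 240 237.5 pred 237.0
311 236 241 238.5 pred 237.8
313 237 241 239.0 pred 238.5
315 237 242 239.5 pred 239.3
317 237 243 240.0 pred 240.0
319 238 244 241.0 pred 240.8
321 239 243 241.0 pred 241.6
323 240 244 242.0 pred 242.3
325 241 245 243.0 pred 243.1
hole [335 255] [337 257]
hole [344 245] [346 247]
hole [338 245] [341 251]
washer px 329 349 232 266
[337.7128 247.2109] extent bottom [336.8562 262.5679]
[339.3345 247.8189] extent bottom [338.4452 263.1884]
[340.9615 248.4288] extent bottom [340.0392 263.8109]
(array([  2,   4,  18,  31,  36, 122, 225,  21,   0,   5,   4]), array([0.148, 0.15 , 0.152, 0.154, 0.156, 0.158, 0.16 , 0.162, 0.164,
       0.166, 0.168, 0.17 ]))
```

```bash
python3 -m handwheel '[[1,[0.05,-0.5,0.15],0],[1,[0.05,-1,0.15],0],[1,[0.05,-1.5,0.15],0],[1,[0.05,-2,0.15],0],[1,[0.05,-2.5,0.15],0],[1,[0.05,-2.7,0.15],0],[1,[0.05,-2.7,0.15],0]]' 25; python3 -m handwheel '[[1,[0,-0.3,0],0],[1,[0,-0.6,0],0],[1,[0,-0.9,0],0],[1,[0,-1.2,0],0],[1,[0,-1.2,0],0]]'
```

```text
clock: 16.47
tool_pos: [0.5296, -0.0108, 0.13]
tcp_rot: [0.531, -0.467, -0.531, -0.467]
wrist_force: [0.3, 1.2, -0.3]
opening: 0.0075
clock: 16.88
tool_pos: [0.5416, -0.0092, 0.1302]
tcp_rot: [0.531, -0.467, -0.531, -0.467]
wrist_force: [0.9, 0.2, -0.5]
opening: 0.0076
```

```bash
python3 - <<'E'
from h import *
from cell import manip,camera
np.set_printoptions(precision=4,suppress=True)
s=manip.get_state();print(s["tool_pos"],s["wrist_force"],s["wrist_torque"])
c=camera("side");W=cloud(c);f=c["frame"].astype(int);h=np.array([.6543,.0007,.12]);d=np.array([-.992,-.128,0]);n=np.array([.128,-.992,0])
q=W-h;A,L,Z=q@d,q@n,q[:,:,2];br=(f.min(2)>110)&(f.max(2)-f.min(2)<50)
w=br&(A>.09)&(A<.17)&(abs(L)<.06)&(abs(Z)<.06)&((abs(L)>.015)|(abs(Z)>.012))
print(np.median(A[w]),L[w].min(),L[w].max(),Z[w].min(),Z[w].max(),np.median(A[w&(Z<-.02)]),np.median(A[w&(Z>.02)]))
E
```

```text
[ 0.5416 -0.0092  0.1302] [ 0.8624  0.1991 -0.5015] [0.017  0.141  0.0081]
0.12025637153984278 -0.040120141377800705 0.041144795933390016 -0.04219045131145967 0.04306769447548123 0.12116712374996881 0.11785441450210324
```

```bash
python3 -m handwheel '[[1,[0,-0.25,0],0],[1,[0,-0.5,0],0],[1,[0,-0.75,0],0],[1,[0,-1,0],0],[1,[0,-1.25,0],0],[1,[0,-1.5,0],0],[1,[0,-1.5,0],0]]'; python3 -m handwheel '[[1,[0,-0.2,0],0],[1,[0,-0.4,0],0],[1,[0,-0.6,0],0],[1,[0,-0.8,0],0],[1,[0,-1,0],0],[1,[0,-1,0],0]]'; python3 -m handwheel '[[1,[0,-0.15,0],0],[1,[0,-0.3,0],0],[1,[0,-0.45,0],0],[1,[0,-0.6,0],0],[1,[0,-0.6,0],0]]'
```

```text
clock: 17.52
tool_pos: [0.5564, -0.0074, 0.1301]
tcp_rot: [0.531, -0.467, -0.531, -0.467]
wrist_force: [0.7, -0.3, 0.1]
opening: 0.008
clock: 18.02
tool_pos: [0.5661, -0.0061, 0.1302]
tcp_rot: [0.531, -0.467, -0.531, -0.467]
wrist_force: [-0.3, 0.1, -0.1]
opening: 0.0079
clock: 18.43
tool_pos: [0.5698, -0.0057, 0.1302]
tcp_rot: [-0.53, 0.468, 0.532, 0.466]
wrist_force: [-5.1, 2.0, 4.6]
opening: 0.0077
```

```bash
python3 -m handwheel '[[1,[0,-0.15,0],0],[1,[0,-0.3,0],0],[1,[0,-0.3,0],0]]';  python3 -m handwheel '[[1,[0,-0.15,0],0],[1,[0,-0.3,0],0],[1,[0,-0.3,0],0]]'
```

```text
clock: 18.68
tool_pos: [0.5744, -0.005, 0.1307]
tcp_rot: [-0.531, 0.467, 0.531, 0.467]
wrist_force: [-3.4, -0.2, 3.0]
opening: 0.0075
clock: 18.93
tool_pos: [0.5784, -0.0044, 0.1304]
tcp_rot: [0.531, -0.466, -0.531, -0.467]
wrist_force: [-2.0, 1.5, 3.2]
opening: 0.0078
```

```bash
python3 -m handwheel '[[1,[0,-0.15,0],0],[1,[0,-0.3,0],0],[1,[0,-0.45,0],0],[1,[0,-0.45,0],0]]';  python3 -m handwheel '[[1,[0,-0.15,0],0],[1,[0,-0.3,0],0],[1,[0,-0.45,0],0],[1,[0,-0.45,0],0]]'; python3 -m handwheel '[[1,[0,-0.15,0],0],[1,[0,-0.3,0],0],[1,[0,-0.3,0],0]]'
```

```text
clock: 19.27
tool_pos: [0.5829, -0.0038, 0.1302]
tcp_rot: [0.531, -0.467, -0.531, -0.467]
wrist_force: [-1.3, 1.9, 2.5]
opening: 0.0079
clock: 19.6
tool_pos: [0.5873, -0.0033, 0.1302]
tcp_rot: [0.531, -0.467, -0.531, -0.467]
wrist_force: [-1.6, 1.3, 2.6]
opening: 0.0076
clock: 19.85
tool_pos: [0.5901, -0.0031, 0.1302]
tcp_rot: [0.531, -0.467, -0.531, -0.467]
wrist_force: [-0.6, 0.6, 2.1]
opening: 0.0077
```

```bash
for r in 1; do python3 -m handwheel '[[1,[0,-0.1,0],0],[1,[0,-0.2,0],0],[1,[0,-0.2,0],0]]';  python3 -m handwheel '[[1,[0,-0.1,0],0],[1,[0,-0.15,0],0],[1,[0,-0.15,0],0]]'; python3 -m handwheel '[[1,[0,-0.1,0],0],[1,[0,-0.1,0],0],[1,[0,-0.1,0],0]]';done | grep -E "pos|force|open"
```

```text
tool_pos: [0.5919, -0.0029, 0.1301]
wrist_force: [0.2, 0.4, 0.4]
opening: 0.0072
tool_pos: [0.593, -0.0026, 0.1299]
wrist_force: [-1.1, -0.0, 1.0]
opening: 0.0078
tool_pos: [0.5938, -0.0025, 0.1299]
wrist_force: [-1.6, 0.3, 0.8]
opening: 0.0075
```

```bash
for r in 1; do python3 -m handwheel '[[1,[0,-0.1,0],0],[1,[0,-0.1,0],0],[1,[0,-0.1,0],0]]'; python3 -m handwheel '[[1,[0,-0.1,0],0],[1,[0,-0.1,0],0],[1,[0,-0.1,0],0]]';done | grep -E "pos|force|open"
```

```text
tool_pos: [0.5939, -0.0026, 0.1299]
wrist_force: [-4.0, 1.7, 2.0]
opening: 0.0077
tool_pos: [0.594, -0.0025, 0.1299]
wrist_force: [-5.2, 0.7, 3.5]
opening: 0.0073
```

```bash
for r in 1; do python3 -m handwheel '[[1,[0,-0.1,0],0],[1,[0,-0.1,0],0],[1,[0,-0.1,0],0]]'; python3 -m handwheel '[[1,[0,-0.08,0],0],[1,[0,-0.08,0],0],[1,[0,-0.08,0],0],[1,[0,-0.08,0],0]]';done | grep -E "pos|force|open"
```

```text
tool_pos: [0.5941, -0.0025, 0.1298]
wrist_force: [-7.9, -0.4, 4.3]
opening: 0.0079
tool_pos: [0.5942, -0.0026, 0.1298]
wrist_force: [-9.0, 1.4, 5.5]
opening: 0.0077
```

```bash
python3 -m handwheel '[[1,[0,-0.05,0],0],[1,[0,-0.05,0],0],[1,[0,-0.05,0],0],[1,[0,-0.05,0],0],[1,[0,-0.05,0],0],[1,[0,-0.05,0],0]]' | grep force;  python3 - <<'E'
from h import *
from cell import manip,camera
np.set_printoptions(precision=4,suppress=True)
s=manip.get_state();print(s["tool_pos"],s["wrist_force"],s["wrist_torque"])
c=camera("side");W=cloud(c);f=c["frame"].astype(int);h=np.array([.6543,.0007,.12]);d=np.array([-.992,-.128,0]);n=np.array([.128,-.992,0])
q=W-h;A,L,Z=q@d,q@n,q[:,:,2];br=(f.min(2)>110)&(f.max(2)-f.min(2)<50)
w=br&(A>.056)&(A<.08)&(abs(L)<.06)&(abs(Z)<.06)&((abs(L)>.015)|(abs(Z)>.012))
print(np.median(A[w]),L[w].min(),L[w].max(),Z[w].min(),Z[w].max(),np.median(A[w&(Z<-.02)]),np.median(A[w&(Z>.02)]))
cv2.imwrite("pics/home.png",crop(c,270,180,350,250,8))
E
```

```text
wrist_force: [-10.7, 0.9, 6.2]
[ 0.5942 -0.0026  0.1298] [-10.6705   0.8959   6.1734] [ 0.3665  3.4015 -0.0187]
0.0675807934258274 -0.04016354605769784 0.04161856904220538 -0.042322949570498786 0.04070092888726454 0.06891917985845386 0.06531772299976502
```

View pics/home.png

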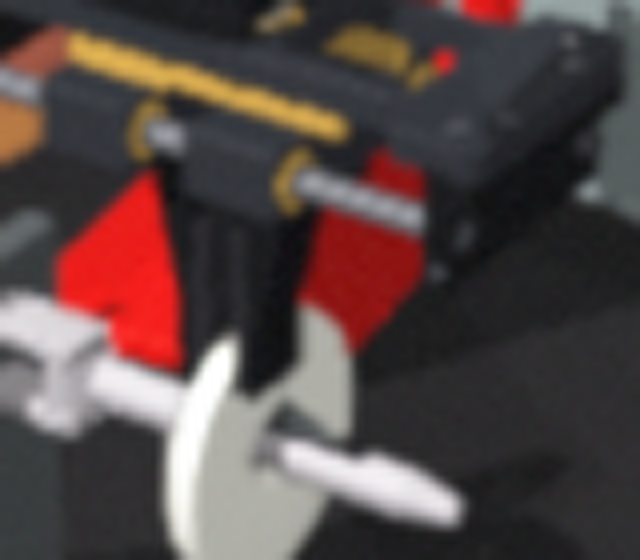

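The picture (my last view) shows the washer on the peg at the shoulder, with something dark standing at (285,415) just noseward of it, probably the catch. Numeric checks of the shoulder and catch in the side camera follow.

```bash
cat > chk.py <<'E'
from h import *
from cell import manip,camera
np.set_printoptions(precision=3,suppress=True)
h=np.array([.6543,.0007,.12]);d=np.array([-.992,-.128,0]);n=np.array([.128,-.992,0])
c0=dict(np.load("pics/s3.npz"));c1=camera("side");b=camera("top")
for nm,c in(("pre",c0),("now",c1),("top",b)):
    q=cloud(c)-h;A,L,Z=q@d,q@n,q[:,:,2];f=c["frame"].astype(int)
    e=(A>.035)&(A<.075)&(L<-.016)&(L>-.03)&(Z>.009)&(Z<.024)&(f.min(2)>110)
    if nm=="pre":print("ear",e.sum(),np.percentile(A[e],[5,50,95]))
    k=(A>.05)&(A<.095)&(abs(L)<.006)&(Z>.0085)&(Z<.019)
    print(nm,"above peg:",k.sum());o=np.argsort(A[k])
    print(np.c_[A[k],L[k],Z[k],f[k].mean(1)/1000][o][:40])
E
python3 chk.py; python3 -c "
from cell import manip;print(manip.get_state()['wrist_force'])"
```

```text
ear 24 [0.052 0.057 0.06 ]
pre above peg: 12
[[ 0.071  0.005  0.011  0.102]
 [ 0.072 -0.     0.009  0.084]
 [ 0.073  0.002  0.011  0.095]
 [ 0.074 -0.003  0.014  0.094]
 [ 0.074  0.004  0.01   0.089]
 [ 0.074 -0.     0.01   0.092]
 [ 0.076  0.001  0.01   0.095]
 [ 0.077  0.004  0.009  0.09 ]
 [ 0.077 -0.     0.009  0.091]
 [ 0.081 -0.002  0.011  0.094]
 [ 0.084 -0.002  0.009  0.096]
 [ 0.094 -0.003  0.009  0.086]]
now above peg: 17
[[ 0.067 -0.001  0.01   0.15 ]
 [ 0.067 -0.001  0.013  0.158]
 [ 0.068 -0.006  0.011  0.156]
 [ 0.068  0.002  0.012  0.136]
 [ 0.068  0.001  0.015  0.155]
 [ 0.069  0.     0.01   0.102]
 [ 0.069 -0.004  0.01   0.121]
 [ 0.072  0.003  0.013  0.122]
 [ 0.072 -0.001  0.012  0.073]
 [ 0.074 -0.003  0.011  0.064]
 [ 0.074  0.001  0.012  0.085]
 [ 0.075  0.004  0.011  0.115]
 [ 0.075 -0.001  0.011  0.078]
 [ 0.076  0.001  0.01   0.088]
 [ 0.077  0.004  0.009  0.106]
 [ 0.081 -0.002  0.011  0.091]
 [ 0.083 -0.001  0.009  0.098]]
top above peg: 8
[[ 0.084  0.001  0.011  0.084]
 [ 0.086 -0.001  0.01   0.137]
 [ 0.086  0.001  0.01   0.082]
 [ 0.09  -0.002  0.009  0.15 ]
 [ 0.09   0.     0.009  0.075]
 [ 0.091  0.003  0.01   0.071]
 [ 0.093  0.002  0.009  0.082]
 [ 0.095 -0.002  0.01   0.182]]
[-10.37192728   1.93199451   6.57858902]
```

Side view agrees: ear face at A≈0.060 against the washer's back face at 0.0596, and the catch surface has the same profile as when up. The 12 N press has been held for over 0.5 s. Next: relieve, open, lift.

```bash
python3 -m handwheel '[[1,[0,0.15,0],0],[1,[0,0.3,0],0],[1,[0,0.35,0],0],[1,[0,0.35,0],0]]'; python3 -m handwheel '[[0.7,[0,0,0],0],[0.7,[0,0,0],0],[0.7,[0,0,0],0],[0.7,[0,0,0],0],[0.7,[0,0,0],0],[0.7,[0,0,0],0]]'
```

```text
clock: 22.67
tool_pos: [0.594, -0.0026, 0.1299]
tcp_rot: [-0.531, 0.467, 0.531, 0.467]
wrist_force: [-5.6, 0.8, 1.6]
opening: 0.0078
clock: 23.17
tool_pos: [0.5953, -0.0023, 0.1303]
tcp_rot: [0.531, -0.467, -0.531, -0.467]
wrist_force: [0.1, -0.1, 0.5]
opening: 0.0257
```

```bash
python3 -m handwheel '[[0.7,[-1,0,0],0],[0.7,[-2,0,0],0],[0.7,[-4,0,0],0],[0.7,[-7,0,0],0],[0.7,[-10,0,0],0],[0.7,[-10,8,0],0],[0.7,[-10,12,0],0],[0.7,[-10,16,0],0],[0.7,[-10,16,0],0],[0.7,[-10,16,0],0]]'; python3 chk.py; python3 - <<'E'
from h import *
from cell import manip,camera
np.set_printoptions(precision=4,suppress=True)
h=np.array([.6543,.0007,.12]);d=np.array([-.992,-.128,0]);n=np.array([.128,-.992,0])
for nm in("side","top"):
    c=camera(nm);q=cloud(c)-h;A,L,Z=q@d,q@n,q[:,:,2];f=c["frame"].astype(int);br=(f.min(2)>110)&(f.max(2)-f.min(2)<50)
    w=br&(A>.05)&(A<.08)&(abs(L)<.06)&(abs(Z)<.06)&((abs(L)>.028)|(Z<-.015)|(Z>.022))
    print(nm,w.sum(),np.percentile(A[w],[5,50,95]),L[w].min(),L[w].max(),Z[w].min(),Z[w].max())
    p=br&(A>.09)&(A<.126)&(abs(L)<.015)&(abs(Z)<.02);print("peg",np.polyfit(A[p],L[p],1),np.median(L[p]),A[p].max())
    dd=np.abs(c["frame"].astype(int)-np.load(f"pics/{nm}0.npz")["frame"].astype(int)).max(2)>60
    cs=cv2.connectedComponentsWithStats(dd.astype(np.uint8))[2][1:];print([tuple(x) for x in cs if x[4]>25])
E
```

```text
clock: 24.0
tool_pos: [0.4302, -0.0241, 0.2315]
tcp_rot: [-0.531, 0.467, 0.531, 0.467]
wrist_force: [-0.3, 0.1, -0.7]
opening: 0.0261
ear 24 [0.052 0.057 0.06 ]
pre above peg: 12
[[ 0.071  0.005  0.011  0.102]
 [ 0.072 -0.     0.009  0.084]
 [ 0.073  0.002  0.011  0.095]
 [ 0.074 -0.003  0.014  0.094]
 [ 0.074  0.004  0.01   0.089]
 [ 0.074 -0.     0.01   0.092]
 [ 0.076  0.001  0.01   0.095]
 [ 0.077  0.004  0.009  0.09 ]
 [ 0.077 -0.     0.009  0.091]
 [ 0.081 -0.002  0.011  0.094]
 [ 0.084 -0.002  0.009  0.096]
 [ 0.094 -0.003  0.009  0.086]]
now above peg: 27
[[ 0.066  0.005  0.01   0.138]
 [ 0.066 -0.003  0.009  0.158]
 [ 0.067 -0.     0.01   0.148]
 [ 0.067 -0.004  0.017  0.173]
 [ 0.067 -0.005  0.015  0.173]
 [ 0.068  0.002  0.017  0.172]
 [ 0.068  0.006  0.015  0.17 ]
 [ 0.068 -0.003  0.009  0.121]
 [ 0.068 -0.003  0.015  0.164]
 [ 0.068  0.005  0.011  0.111]
 [ 0.068 -0.003  0.017  0.171]
 [ 0.069  0.004  0.014  0.151]
 [ 0.069 -0.     0.016  0.163]
 [ 0.069 -0.001  0.009  0.07 ]
 [ 0.071  0.001  0.011  0.074]
 [ 0.072  0.004  0.012  0.124]
 [ 0.074 -0.003  0.012  0.057]
 [ 
[... 2829 characters left out ...]
 np.int32(28), np.int32(12), np.int32(183)), (np.int32(634), np.int32(383), np.int32(6), np.int32(15), np.int32(36)), (np.int32(612), np.int32(392), np.int32(14), np.int32(7), np.int32(61)), (np.int32(546), np.int32(398), np.int32(94), np.int32(71), np.int32(3972)), (np.int32(568), np.int32(408), np.int32(37), np.int32(7), np.int32(192)), (np.int32(604), np.int32(425), np.int32(13), np.int32(12), np.int32(82))]
top 185 [0.0562 0.0618 0.0639] -0.039021573008934746 0.038608087959467914 -0.03853595436350235 0.040364076790904785Traceback (most recent call last):
  File "<stdin>", line 9, in <module>
    raise TypeError("expected non-empty vector for x")
TypeError: expected non-empty vector for x
```

```bash
python3 - <<'E'
from h import *
from cell import manip,camera
h=np.array([.6543,.0007,.12]);d=np.array([-.992,-.128,0]);n=np.array([.128,-.992,0])
for c in(dict(np.load("pics/s3.npz")),camera("side")):
    q=cloud(c)-h;A,L,Z=q@d,q@n,q[:,:,2];f=c["frame"].astype(int);br=(f.min(2)>110)
    p=br&(A>.09)&(A<.1255)&(abs(L)<.015)&(abs(Z)<.02);v,u=np.nonzero(p);k=u>=u.max()-3;print(u.max(),v[k].mean(),u.mean(),v.mean(),np.median(L[p]),p.sum())
E
python3 -c "
from cell import manip,job
s=manip.get_state();print(s['qd'].round(3),s['wrist_force'].round(1));print(job.finish_job())"
```

```text
326 242.5 318.07954545454544 240.5568181818182 -0.003371458444112526 88
326 242.5 318.03370786516854 240.6067415730337 -0.0031271851704541935 89
[-0.003  0.019 -0.003 -0.004 -0.001 -0.001] [ 0.4 -0.4 -0.4]
the job is handed in; nothing more can be done
None
```

I swung the peg out to its stop and threaded the washer over the nose. I then pushed it past the catch, pressed it home, let go and handed the job in at about 24 s.

- **Peg:** It met the stop firmly at about 14 N with no further movement. Its nose is at the same pixels before threading and at the end, so it did not drift.
- **Washer press:** I held it against the shoulder at about 12 N (wrist reading 10.7 N along the peg and 6.2 N vertical) for more than 0.5 s.
- **After release:** The washer hangs with its centre about 60–63 mm from the hinge, under 1 mm sideways. It sits about 2.6 mm below the axis by the side camera.
- **Catch:** Depth readings show it standing 6–10 mm above the peg's top just behind the washer. That is the risen state.

**What failed or disagreed:**
- **First swing missed:** The fingers passed over the peg without touching it. The fingertips sit about 30 mm higher than the stated tool geometry gives, so I measured the real height by camera and repeated the swing lower.
- **Shoulder face:** The two cameras disagree on it by about 4 mm (56.5 mm from the hinge in the top view, 60 mm in the side view). Each is consistent with the washer's position in its own view.
- **Washer height:** In the top view at the end the washer's depth range is centred about 1 mm above the axis. I trusted the side view, which sees the bottom edge.
- **Bystanders:** I ran an image-difference check at the end, but the arm and shadows swamped it on the side view, and the script stopped before the top view. I only know that no unexpected contact force showed up during the moves.

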